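# Gauge a turned blank and click the roller switch

### The arm

A 7-joint arm with a two-finger parallel gripper is mounted at the origin on the work surface. World frame = base frame: x ahead of the robot, y to its left, z up, the work surface at z = 0. Lengths are in m, angles in rad, forces in N, time in s.
With the tool pointing down it reaches from about 0.425 to 1.025 m from the base axis. Payload 9.4 kg.
Tool frame: the origin (TCP) lies midway between the tips of the shut fingers; the grasp point (between the pads) lies arm.grip_point_offset behind it (arm.grip_point_offset is the distance from the TCP to the grasp point, in m); z points along the fingers, y is the line along which they close (so a half turn about z gives the same grasp; the last joint's range is limited). The gripper opens to 93 mm and grips with 3 to 60 N. Pads are 15 mm wide; open, the fingers measure 128 mm over their backs; the gripper's body (75 mm by 188 mm) begins 65 mm behind the grasp point.
Start: joints at [1.137, 0.599, -0.003, 1.599, 0.002, 0.943, -0.08], TCP at [0.253, -0.679, 0.219] pointing down, gripper open.
Joint ranges: [-2.57, 2.57], [-0.35, 1.97], [-1.29, 1.29], [0.11, 2.56], [-1.05, 4.19], [0.11, 1.86], [-2.63, 2.63]. Speed limits (rad/s): [2.22, 2.22, 3.01, 3.01, 3.14, 3.14, 3.14].

### API

Orientations are given as [roll, pitch, yaw] about the fixed x, y, z axes, in that order (R = Rz(yaw) Ry(pitch) Rx(roll)).
In Python, from workcell import arm, vision gives the robot as it stands.
- The arm moves only by the tool drive_tool, never from a script. Its argument "plan" is a list that holds one entry, the list of rows, each a list of 5 numbers: the shift along the tool's x, y, z in mm, then the turn about the tool's z in degrees, then the closure, from 0 (fully open) to 1 (shut). A call has 1 to 20 rows; each row shifts and turns the commanded pose from where the row before left it, along the tool's axes as they then stand; what a row does not reach is not made up. A row lasts 1/8 s, in which the tool goes at most 62.5 mm and 10.7 degrees, less where a joint would pass 70% of its speed; a pose out of reach is approached as far as the arm can. A call is refused whole if a number of a shift passes 62.5 or a number of a turn 10.7, either way. A call with a gripper value outside its range is refused whole. The fingers move at their own pace and stop on an object; the grip force is fixed at half the most. Time passes only in rows, so rows that do not move let the fingers close. It gives the time, the measured TCP pose, the force, the opening and the grip force at its end, in the units of the state.
- arm.read_state(): the state, without advancing time (a new reading comes with each control period).
- vision.get_image(name): name is "scene" or "top" or "wrist"; returns a dict with "pixels" (400x640x3 uint8, red, green, blue), "mtx" (3x3 intrinsics, pixels), "dist" ([k1, k2, p1, p2, k3] as OpenCV has them; the pictures are not rectified), "R" (3x3) and "t" (3): a world point X has camera coordinates R X + t. Camera axes: x right, y down, z forward; pixel columns grow to the right and rows downward; lengths in m; the calibration is good to about 2 mm. A picture is of the moment at which its call begins. There is no depth.
- arm.hand_in(): hands the job in; it is judged then, once.
The state is a dict: "clock": time; "joints": joint angles; "qvel": joint speeds; "effort": joint torques, N m; "tool_pos": TCP position; "tool_rot": TCP orientation; "force": force on the tool from outside, world axes, zero at the start; "wrist_torque": the same for the moment, N m; "finger_gap": opening from 0.0 (shut) to 1.0 (fully open); "grasp_force": force on a finger pad.
Only numpy, scipy, OpenCV 4.12 (cv2) and the standard library are available. Lean on these libraries where they do the work, as an engineer would, in place of code of your own. Each camera call takes 0.05 s, during which the arm holds its last target. There are 200 camera calls.

### The job

Check the turned wooden blank on the two gauges: push it through the wide gap until the roller lever behind it just clicks, hold it there a moment, and do not drive the lever on into overtravel. Then take the blank out, set it between the rails of the other gauge and push it up against the narrow gap, which must stop it; do not ram it. Leave it standing there against the gap with the lever sprung back, and leave the other things alone.

Things in the scene. Friction and masses are not known exactly. Their poses are not given: they have to be found in the camera images.
- blank: Turned plain wooden blank, a solid upright cylinder 46 mm in diameter, 40 mm high, about 50 g, loose. Origin: centre of its underside; z up along its axis. It starts standing on the wide gauge's board, between the guide rails, before the gap.
- go_jaws: Wide (go) gap: two fixed steel jaws, each x -8..+8 mm, 26 mm across, 20 mm high, leaving a gap of 49 mm. Origin: middle of the gap on the board's top face, 10 mm above the bench; x along the lane away from the robot (entry at -x), y left across the gap, z up. Blank's centre: about x +22 mm when it meets the resting roller, +36 at the click, +44 at overtravel.
- nogo_jaws: Narrow (no-go) gap, without a switch: two fixed steel jaws, each x -8..+8 mm, 26 mm across, 20 mm high, leaving a gap of 41 mm. Origin: middle of the gap on the board's top face, 10 mm above the bench; x along the lane away from the robot (entry at -x), y left across the gap, z up. The blank cannot pass: it stops at the jaws' near corners, its centre at about x -18 mm.
- go_gauge: Wide gauge: 10 mm plywood board fixed on the bench, x -115..+105 mm, y -60..+95 mm; origin on its underside below the middle of the gap, axes as the jaws'. Two wooden guide rails 58 mm apart, 14 mm wide, 10 mm high above the board, run from x -100 to -8 mm. Behind the gap lies the black switch housing, x +49..+89, y +34..+88 mm, top 28 mm above the bench.
- nogo_gauge: Narrow gauge: 10 mm plywood board fixed on the bench, x -115..+60 mm, y -60..+60 mm; origin on its underside below the middle of the gap, axes as the jaws'. Two wooden guide rails 58 mm apart, 14 mm wide, 10 mm high above the board, run from x -100 to -8 mm. 
- switch_lever (a joint): Swing of the roller lever about its upright pin, rad: 0 at rest, grows as the roller is pushed along the lane. Clicks at 0.28 (16 deg, roller pushed 14 mm); overtravelled and damaged above 0.44 (25 deg, 22 mm). Roller force 1 N at rest, 2.4 N at the click, 3.2 N at 0.44, plus 0.02 N per mm/s. Springs back slowly, pushing the blank back. Its pointer tail passes 3 black ticks: rest, click, limit.
- roller (a point): Centre of the white roller, 16 mm diameter, 12 mm high, spanning 20 to 32 mm above the bench, at the end of the steel lever, 50 mm from its pin. At rest it stands on the wide lane's centre line, 53 mm behind the middle of the gap.
- paint_jar: Bystander: closed paint jar, 60 mm diameter, 80 mm high. Origin at the centre of its underside.
- water_mug: Bystander: white mug, 80 mm diameter, 90 mm high, with a handle. Origin at the centre of its underside.
- offcut: Bystander: wooden offcut 50 x 110 x 22 mm lying flat. Origin at the centre of its underside.
Mind the look-alikes: they are no part of the job. Leave any green or purple look-alike of the nogo_gauge alone.

How it is judged:
On the way, in this order (a step that is already met when the one before it is completed fails the run):
1. the blank is in the wide gap, standing on the board (x of blank in the frame of go_jaws between -0.008 and 0.01 m and y of blank in the frame of go_jaws between -0.006 and 0.006 m and z of blank in the frame of go_jaws between -0.003 and 0.004 m and angle between blank's own z axis and vertical below 0.12 rad).
2. the blank, standing behind the wide gap, presses the roller lever past its click for 0.2 s (value of joint switch_lever above 0.28 rad and x of blank in the frame of go_jaws between 0.03 and 0.05 m and y of blank in the frame of go_jaws between -0.012 and 0.012 m and z of blank in the frame of go_jaws between -0.003 and 0.004 m and angle between blank's own z axis and vertical below 0.12 rad), for 0.2 s.
3. the blank, standing between the rails of the narrow gauge, is pressed against its jaws with over 0.3 N (contact force between blank and nogo_jaws above 0.3 N and x of blank in the frame of nogo_jaws between -0.028 and -0.01 m and y of blank in the frame of nogo_jaws between -0.01 and 0.01 m and z of blank in the frame of nogo_jaws between -0.003 and 0.004 m and angle between blank's own z axis and vertical below 0.12 rad).
At the end, for the whole second after the job is handed in: The blank stands upright and at rest on the narrow gauge's board before its gap, within about 8 mm of where the jaws stop it (its centre 10 to 28 mm before the middle of the gap, within 10 mm of the lane's centre line); the switch lever has sprung back (below 0.1 rad) (x of blank in the frame of nogo_jaws between -0.028 and -0.01 m and y of blank in the frame of nogo_jaws between -0.01 and 0.01 m and z of blank in the frame of nogo_jaws between -0.003 and 0.004 m and angle between blank's own z axis and vertical below 0.12 rad and linear speed of blank below 0.01 m/s and value of joint switch_lever below 0.1 rad); the robot touches nothing.
It fails at once if the switch lever is driven into overtravel (beyond 0.44 rad) (value of joint switch_lever above 0.44 rad).
It fails at once if the blank is rammed against the narrow gap (over 60 N) (contact force between blank and nogo_jaws above 60 N).
It fails at once if a bystander is disturbed (moved over 20 mm) (distance of any of paint_jar, water_mug, offcut from where it was at the start of the episode above 0.02 m).
It also fails if it takes over 72 s, if anything falls off the work surface, if the arm or the gripper's body presses on something with over 40 N, if the wrist force passes 120 N, or if a joint passes its speed limit or range.

## Working session

There is one attempt and no reset: what is moved stays moved. The work goes in short steps, Python scripts to look and compute and a tool call to move; the robot and the scene stay as the last step left them, time stands still between calls to the robot, and variables do not carry over. Pictures are saved under pics/ and viewed, at most 14 in all, crops included, and the job is handed in when it is done.

Besides the shell and the picture viewer there is one more tool, called as name(argument=value, ...) on one line, values as JSON. drive_tool: Moves the arm, as the interface text tells. Its arguments: {"type":"object","properties":{"plan":{"type":"array"}},"required":["plan"]}

```bash
mkdir -p pics; ls
python3 - <<'E'
from workcell import arm, vision
import cv2
s=arm.read_state();print(s, arm.grip_point_offset)
for n in("scene","top"):
    d=vision.get_image(n);cv2.imwrite(f"pics/{n}0.png",d["pixels"][:,:,::-1]);print(n,d["mtx"],d["dist"],d["R"],d["t"])
E
```

```text
pics
{'clock': 0.0, 'joints': array([ 1.13728452,  0.6001083 , -0.00250809,  1.60010679,  0.00183175,
        0.9429386 , -0.07979937]), 'qvel': array([-2.00397897e-05, -8.45047447e-04, -1.64807802e-03,  1.49829953e-04,
        6.96161532e-04, -1.67600238e-03, -1.05737511e-04]), 'effort': array([ 9.50350550e-04, -7.65059924e+01,  1.49675556e+00, -2.52350628e+01,
       -5.25260065e-02,  1.70523551e-02,  1.85563986e-04]), 'tool_pos': array([ 0.25301747, -0.67889573,  0.21778091]), 'tool_rot': array([-3.14004390e+00,  1.88395927e-04,  3.56860711e-01]), 'force': array([ 0.67976503, -0.20225459, -0.61691841]), 'wrist_torque': array([ 0.02291858,  0.01856274, -0.01873856]), 'grasp_force': 0.0, 'finger_gap': 0.9981532671244443} 0.0188
scene [[515.64951168   0.         318.90550211]
 [  0.         515.64951168 202.96085035]
 [  0.           0.           1.        ]] [-0.09722699  0.          0.          0.          0.        ] [[ 0.74745163  0.66385652  0.02470995]
 [ 0.38019303 -0.39697378 -0.83538319]
 [-0.54476537  0.63380308 -0.54911232]] [-0.43546321 -0.1278483   1.87882311]
top [[426.28896287   0.         324.0605451 ]
 [  0.         426.28896287 198.76086023]
 [  0.           0.           1.        ]] [0.00251608 0.         0.         0.         0.        ] [[ 0.01321979 -0.99990237 -0.00452638]
 [-0.9911466  -0.01250567 -0.13218176]
 [ 0.13211225  0.00623373 -0.99121516]] [0.03625539 0.54874264 1.13417385]
```

View pics/top0.png

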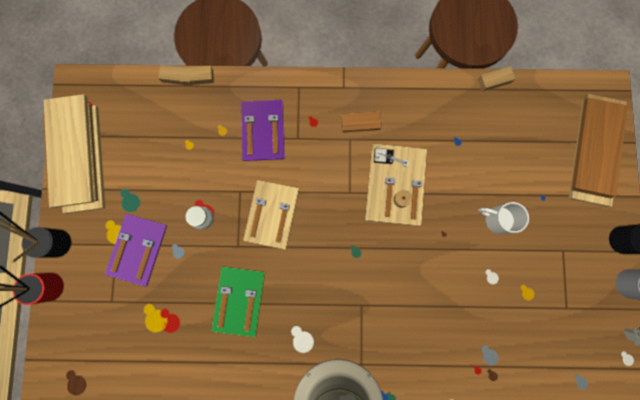

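View pics/scene0.png

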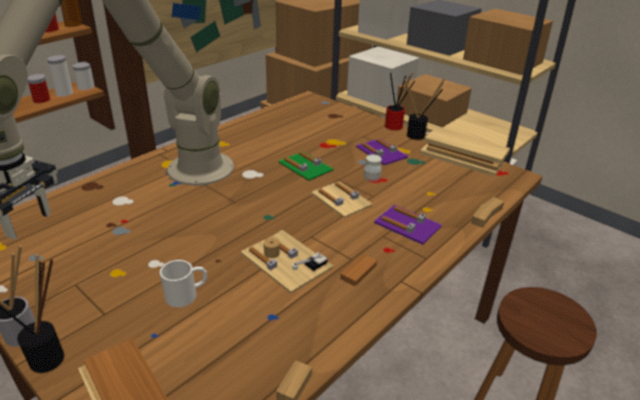

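Candidates for the narrow gauge in the top view are plain plywood (271,214), green (238,301), purple (137,250) and purple (263,131). I choose the plain plywood one. The wide gauge, with blank and switch, is at (397,185), and the blank is at (402,198). Next is a close crop to check and measure.

Run:
```python
import cv2
a=cv2.imread("pics/top0.png")
A=cv2.resize(a[138:232,360:434],None,fx=6,fy=6,interpolation=cv2.INTER_CUBIC)
B=cv2.resize(a[174:256,238:304],None,fx=5,fy=5,interpolation=cv2.INTER_CUBIC)
import numpy as np
h=max(A.shape[0],B.shape[0]);C=np.zeros((h,A.shape[1]+B.shape[1],3),np.uint8)
C[:A.shape[0],:A.shape[1]]=A;C[:B.shape[0],A.shape[1]:]=B
print(C.shape,A.shape);cv2.imwrite("pics/crop1.png",C)
```

```text
(564, 774, 3) (564, 444, 3)
```

View pics/crop1.png

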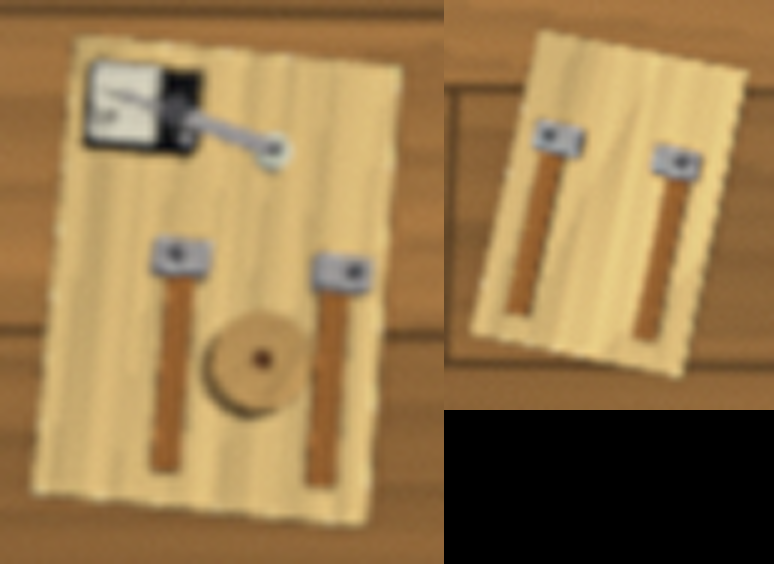

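The crop shows the plain plywood narrow gauge has two jaws and no switch, which matches the description. The wide gauge's blank top is at about crop (259,360).

```bash
cat > h.py <<'E'
import numpy as np,cv2
from scipy.optimize import least_squares
from workcell import arm,vision
def proj(d,P):
    return cv2.projectPoints(np.asarray(P,float).reshape(-1,3),cv2.Rodrigues(np.array(d["R"]))[0],np.array(d["t"],float),np.array(d["mtx"]),np.array(d["dist"],float))[0].reshape(-1,2)
def ray(d,px,z):
    n=cv2.undistortPoints(np.array(px,float).reshape(-1,1,2),np.array(d["mtx"]),np.array(d["dist"],float)).reshape(-1,2)
    R=np.array(d["R"]);c=-R.T@d["t"];v=np.c_[n,np.ones(len(n))]@R
    return c+v*((z-c[2])/v[:,2:3])
def world(p,L):
    L=np.atleast_2d(L);c,s=np.cos(p[2]),np.sin(p[2])
    return np.c_[p[0]+c*L[:,0]-s*L[:,1],p[1]+s*L[:,0]+c*L[:,1],L[:,2]]
def local(p,W):
    W=np.atleast_2d(W);c,s=np.cos(p[2]),np.sin(p[2]);x=W[:,0]-p[0];y=W[:,1]-p[1]
    return np.c_[c*x+s*y,-s*x+c*y]
def fit(d,px,L,p0):
    r=least_squares(lambda p:(proj(d,world(p,L))-px).ravel(),p0);return r.x,r.fun.reshape(-1,2)
E
python3 - <<'E'
from h import *
d=vision.get_image("top")
un=lambda c,s,o:(np.array(c)+.5)/s-.5+o
z=.01
A=un([[77,37],[401,66],[367,524],[33,492]],6,[360,138])
LA=[[.105,.095,z],[.105,-.06,z],[-.115,-.06,z],[-.115,.095,z]]
B=un([[541-444,31],[747-444,71],[683-444,376],[472-444,331]],5,[238,174])
LB=[[.06,.06,z],[.06,-.06,z],[-.115,-.06,z],[-.115,.06,z]]
g,r=fit(d,A,LA,[.6,-.2,0]);print("go",g,r.round(1).tolist())
n,r=fit(d,B,LB,[.5,.1,0]);print("nogo",n,r.round(1).tolist())
b=ray(d,un([[259,360]],6,[360,138]),.05);print("blank",b,local(g,b))
for nm,p,w,s,o,L in(("go",g,.049,6,[360,138],[[0,.0375,.03],[0,-.0375,.03],[.053,0,.032]]),("no",n,.041,5,[238,174],[[0,.0335,.03],[0,-.0335,.03]])):
    print(nm,"jaw/roller predicted crop px",((proj(d,world(p,L))-o+.5)*s-.5).round())
R=np.array(vision.get_image("wrist")["R"]);w=vision.get_image("wrist");print(w["mtx"],w["dist"],w["R"],-w["R"].T@w["t"])
E
```

```text
go [ 0.60047187 -0.17711564 -0.08929302] [[-0.2, -0.5], [-0.0, 0.0], [0.0, 0.4], [0.2, 0.1]]
nogo [ 0.53461649  0.18629593 -0.18714452] [[-0.1, -0.4], [0.2, -0.1], [-0.0, 0.1], [-0.1, 0.4]]
blank [[ 0.55234592 -0.17015222  0.05      ]] [[-0.04855518  0.00264407]]
go jaw/roller predicted crop px [[184. 255.]
 [346. 271.]
 [275. 150.]]
no jaw/roller predicted crop px [[114. 137.]
 [232. 161.]]
[[330.84222823   0.         324.49922619]
 [  0.         330.84222823 201.70452878]
 [  0.           0.           1.        ]] [0.01577971 0.         0.         0.         0.        ] [[ 0.34911597 -0.93707701 -0.00217305]
 [-0.89869716 -0.33547232  0.28249202]
 [-0.26544577 -0.09666956 -0.95926719]] [ 0.32664519 -0.65231787  0.38340737]
```

drive_tool(plan=[[[38.2,-31,0,0,0],[38.2,-31,0,0,0],[38.2,-31,0,0,0],[38.2,-31,0,0,0],[38.2,-31,0,0,0],[38.2,-31,0,0,0],[38.2,-31,0,0,0],[38.2,-31,0,0,0],[38.2,-31,0,0,0],[38.2,-31,0,0,0],[38.2,-31,0,0,0],[38.2,-31,0,0,0],[0,0,0,8.5,0],[0,0,0,8.5,0],[0,0,0,8.5,0],[0,0,0,0,0],[0,0,0,0,0]]])

```text
clock: 2.38
tool_pos: [0.5528, -0.1706, 0.2186]
tool_rot: [3.142, 0.0, -0.085]
force: [-0.2, 0.0, -0.2]
finger_gap: 1.001
grasp_force: 0.0
```

Run:
```python
from h import *
s=arm.read_state();print(s["clock"],s["tool_pos"],s["tool_rot"],s["force"])
d=vision.get_image("wrist");cv2.imwrite("pics/w1.png",d["pixels"][:,:,::-1])
g=[.6005,-.1771,-.0893]
print(proj(d,world(g,[[0,.0245,.03],[0,-.0245,.03],[-.008,.0245,.03],[-.008,-.0245,.03],[.053,0,.032]])).round())
print(proj(d,[[.5523,-.1702,.05]]))
c=cv2.resize(d["pixels"],(800,500),interpolation=cv2.INTER_CUBIC);cv2.imwrite("pics/w1.png",c[:,:,::-1])
```

```text
2.375 [ 0.55282831 -0.17056334  0.21859534] [ 3.14155267e+00  5.65974775e-05 -8.48246300e-02] [-0.24000836  0.03921999 -0.21043848]
[[303. 134.]
 [350. 134.]
 [303. 142.]
 [350. 142.]
 [327.  80.]]
[[323.97806501 183.65122342]]
```

View pics/w1.png

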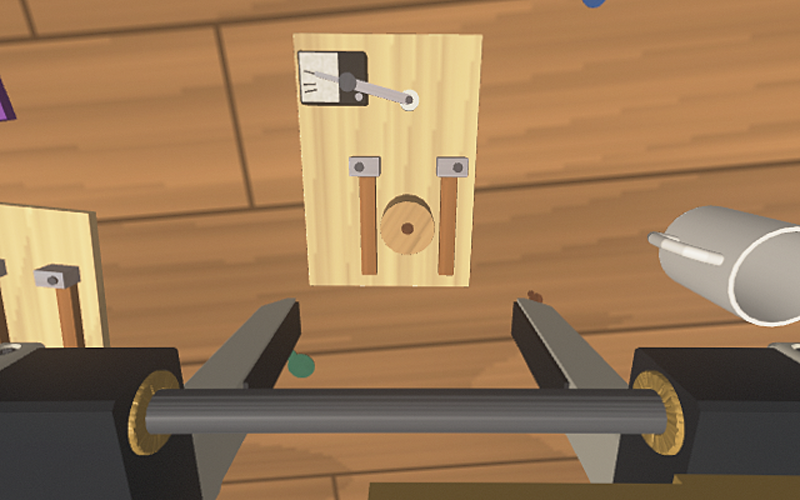

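The wrist view (scaled 1.25) shows the jaws' inner edges at x≈380 and 437, the blank's top at (407,228) and the roller at (409,100). All fall where predicted, within 2 mm. I'll enlarge it for accuracy.

Run:
```python
from h import *
d=vision.get_image("wrist")
c=cv2.resize(d["pixels"][115:225,270:382],None,fx=5,fy=5,interpolation=cv2.INTER_CUBIC);cv2.imwrite("pics/w2.png",c[:,:,::-1])
```

```text
(no output)
```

View pics/w2.png

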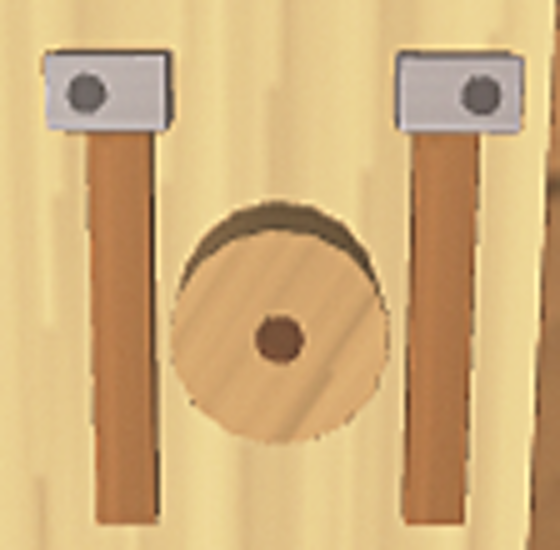

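Run:
```python
from h import *
d=vision.get_image("wrist");un=lambda c,s,o:(np.array(c)+.5)/s-.5+o
o=[270,115]
px=un([[44,55],[165,54],[169,130],[47,131],[400,56],[522,55],[521,131],[398,131]],5,o)
L=[[.008,.0505,.03],[.008,.0245,.03],[-.008,.0245,.03],[-.008,.0505,.03],[.008,-.0245,.03],[.008,-.0505,.03],[-.008,-.0505,.03],[-.008,-.0245,.03]]
g,r=fit(d,px,L,[.6,-.177,-.09]);print(g,r.round(2).tolist())
b=ray(d,un([[280.5,337.5],[172,337.5],[389,337.5]],5,o),.05);print(b,local(g,b))
print(ray(d,[[409/1.25,100/1.25]],.032),local(g,ray(d,[[409/1.25,100/1.25]],.032)))
s=arm.read_state();print(s["tool_pos"],local(g,s["tool_pos"]),s["tool_rot"])
```

```text
[ 0.60146216 -0.17696285 -0.08702078] [[-0.54, -0.21], [0.18, 0.02], [-0.34, 0.34], [-0.53, 0.11], [0.14, -0.35], [0.68, -0.15], [0.2, 0.17], [0.2, 0.17]]
[[ 0.55375579 -0.17225564  0.05      ]
 [ 0.55568711 -0.14989626  0.05      ]
 [ 0.55182198 -0.19461104  0.05      ]] [[-0.04793496  0.00054318]
 [-0.04795422  0.02298582]
 [-0.04791852 -0.02189569]]
[[ 0.65351903 -0.18234465  0.032     ]] [[ 0.05232763 -0.00083713]]
[ 0.55277708 -0.17076987  0.21860358] [[-0.04903909  0.00193827]] [-3.14153825e+00  1.13570864e-05 -8.67998259e-02]
```

drive_tool(plan=[[[1.1,1.4,30,0,0],[0,0,40,0,0],[0,0,40,0,0],[0,0,40,0,0],[0,0,20,0,0],[0,0,10,0,0],[0,0,3,0,0],[0,0,0,0,0]]])

```text
clock: 3.52
tool_pos: [0.5542, -0.1723, 0.0362]
tool_rot: [3.141, -0.001, -0.088]
force: [0.6, 0.1, 0.4]
finger_gap: 1.003
grasp_force: 0.0
```

drive_tool(plan=[[[0,0,0,0,1],[0,0,0,0,1],[0,0,0,0,1],[0,0,0,0,1],[0,0,0,0,1],[0,0,0,0,1],[0,0,0,0,1],[0,0,0,0,1]]])

```text
clock: 4.53
tool_pos: [0.5538, -0.1721, 0.0356]
tool_rot: [3.142, 0.0, -0.088]
force: [0.3, 0.3, 1.1]
finger_gap: 0.473
grasp_force: 30.0
```

Run:
```python
from h import *
s=arm.read_state();g=[.60146,-.17696,-.08702]
print(s["clock"],s["tool_pos"],s["tool_rot"],s["force"],s["finger_gap"]*93,s["grasp_force"],local(g,s["tool_pos"]))
d=vision.get_image("wrist");print(proj(d,world(g,[[0,.0245,.03],[0,-.0245,.03],[-.048,0,.05],[.053,0,.03]])).round())
cv2.imwrite("pics/w3.png",cv2.resize(d["pixels"],(800,500),interpolation=cv2.INTER_CUBIC)[:,:,::-1])
```

```text
4.525 [ 0.55377565 -0.17214631  0.03560412] [ 3.14155965e+00  3.97785553e-05 -8.81849266e-02] [0.27000417 0.30952803 1.11339886] 43.95516444385255 30.00015914440155 [[-0.04792228  0.00065122]]
[[278. 165.]
 [372. 165.]
 [325. 266.]
 [325.  54.]]
```

View pics/w3.png

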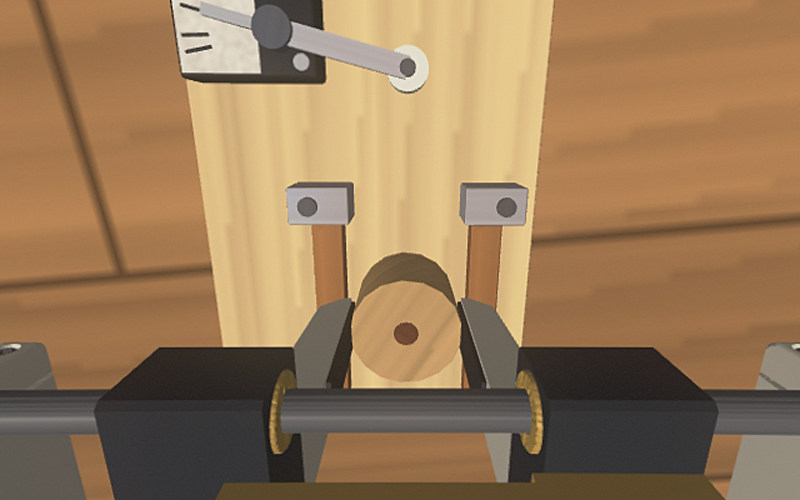

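The blank sits squarely between the pads at (405,333), and the lane's middle (407) lies about 0.6 mm to its right. I'll shift by that much and advance into the gap.

drive_tool(plan=[[[3,0.6,0,0,1],[5,0,0,0,1],[5,0,0,0,1],[5,0,0,0,1],[5,0,0,0,1],[4,0,0,0,1],[3,0,0,0,1],[3,0,0,0,1],[0,0,0,0,1]]])

```text
clock: 5.7
tool_pos: [0.5869, -0.1758, 0.0356]
tool_rot: [3.141, -0.0, -0.088]
force: [-0.9, -0.5, 2.4]
finger_gap: 0.473
grasp_force: 30.0
```

drive_tool(plan=[[[2,0,0,0,1],[2,0,0,0,1],[2,0,0,0,1],[2,0,0,0,1],[2,0,0,0,1],[2,0,0,0,1],[2,0,0,0,1],[0,0,0,0,1],[0,0,0,0,1]]])

```text
clock: 6.82
tool_pos: [0.6007, -0.177, 0.0356]
tool_rot: [3.141, -0.0, -0.088]
force: [-1.6, 0.1, 2.7]
finger_gap: 0.477
grasp_force: 30.0
```

Run:
```python
from h import *
s=arm.read_state();g=[.60146,-.17696,-.08702]
print(s["clock"],s["tool_pos"],s["tool_rot"],s["force"],local(g,s["tool_pos"]))
d=vision.get_image("wrist")
cv2.imwrite("pics/w4.png",cv2.resize(d["pixels"][50:330,150:500],(800,640),interpolation=cv2.INTER_CUBIC)[:600,:,::-1])
```

```text
6.825 [ 0.60072801 -0.17695364  0.03560049] [ 3.14147129e+00 -3.14953387e-04 -8.82145810e-02] [-1.62084048  0.10648629  2.70141428] [[-7.29768271e-04 -5.72788784e-05]]
```

View pics/w4.png

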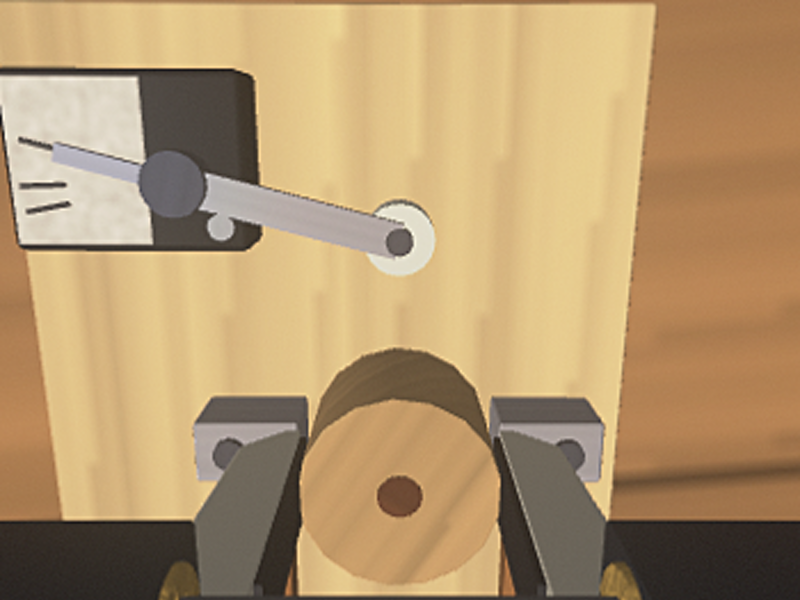

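The blank stands in the gap with clearance on both sides and low forces. The pointer sits at the rest tick. I'll advance slowly to about +31 mm and measure.

drive_tool(plan=[[[3,0,0,0,1],[3,0,0,0,1],[3,0,0,0,1],[3,0,0,0,1],[3,0,0,0,1],[3,0,0,0,1],[2,0,0,0,1],[2,0,0,0,1],[2,0,0,0,1],[2,0,0,0,1],[2,0,0,0,1],[1.5,0,0,0,1],[1.5,0,0,0,1],[0,0,0,0,1],[0,0,0,0,1]]])

```text
clock: 8.75
tool_pos: [0.6292, -0.1799, 0.0357]
tool_rot: [3.142, 0.004, -0.089]
force: [-9.0, -0.1, 11.8]
finger_gap: 0.476
grasp_force: 30.0
```

```bash
cat > lev.py <<'E'
from h import *
import sys
s=arm.read_state();g=[.60146,-.17696,-.08702]
print(s["clock"],s["tool_pos"],s["tool_rot"],s["force"],local(g,s["tool_pos"]))
d=vision.get_image("wrist")
print("roller rest px", proj(d,world(g,[[.053,0,.033]])), "pin px",proj(d,world(g,[[.053+.0,.05,.033]])))
cv2.imwrite(sys.argv[1],cv2.resize(d["pixels"][120:320,140:400],(780,600),interpolation=cv2.INTER_CUBIC)[:,:,::-1])
E
python3 lev.py pics/w5.png
```

```text
8.75 [ 0.62921463 -0.17990749  0.03569401] [ 3.14150098  0.00409298 -0.08887271] [-9.03540879 -0.13687832 11.82850025] [[ 0.02790578 -0.00052418]]
roller rest px [[322.6829211  208.64669567]] pin px [[228.69975653 208.8141559 ]]
```

View pics/w5.png

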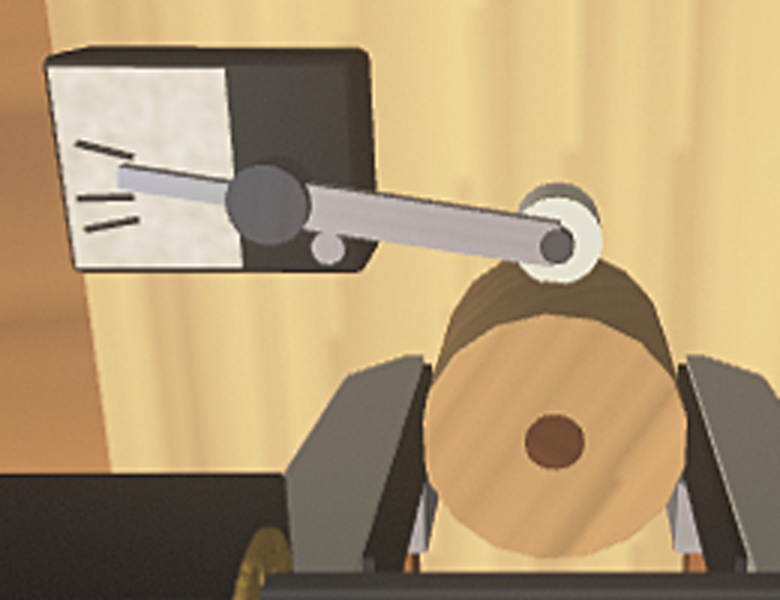

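The pointer is about halfway between the rest and click ticks, with the tail tip at (122,176) and the ticks at rows 155, 198 and 221, so the lever is at about 0.14 rad. The upward force of 12 N says the blank is being pressed onto the board, so I'll lift slightly and then continue.

drive_tool(plan=[[[0,0,-0.4,0,1],[0,0,-0.3,0,1],[0,0,0,0,1],[1,0,0,0,1],[1,0,0,0,1],[1,0,0,0,1],[0,0,0,0,1],[0,0,0,0,1]]])

```text
clock: 9.8
tool_pos: [0.6344, -0.1798, 0.0363]
tool_rot: [-3.142, 0.0, -0.088]
force: [-2.8, -0.9, -0.6]
finger_gap: 0.478
grasp_force: 30.0
```

Run:
```python
from h import *
s=arm.read_state();g=[.60146,-.17696,-.08702]
print(s["tool_pos"],s["tool_rot"],s["force"],local(g,s["tool_pos"]))
d=vision.get_image("wrist");px=d["pixels"]
# roller: bright neutral blob centroid
m=((px.min(2)>195)&(px.max(2).astype(int)-px.min(2)<28)).astype(np.uint8);m[:, :290]=0;m[:,370:]=0
k,l,st,c=cv2.connectedComponentsWithStats(m);i=1+np.argmax(st[1:,4]);print(st[i],c[i])
```

```text
[ 0.63440294 -0.17977946  0.03625915] [-3.14152504e+00  7.00569667e-05 -8.81741833e-02] [-2.79517897 -0.92621777 -0.5762549 ] [[3.30633332e-02 5.42839513e-05]]
[316 186  26  28 337] [331.35608309 198.54005935]
```

drive_tool(plan=[[[1,0,0,0,1],[1,0,0,0,1],[1,0,0,0,1],[1,0,0,0,1],[0.5,0,0,0,1],[0,0,0,0,1],[0,0,0,0,1],[0,0,0,0,1]]])

```text
clock: 10.85
tool_pos: [0.6389, -0.1803, 0.0363]
tool_rot: [3.142, 0.0, -0.088]
force: [-1.9, -1.9, -1.5]
finger_gap: 0.478
grasp_force: 30.0
```

```bash
python3 lev.py pics/w6.png
```

```text
10.85 [ 0.63885702 -0.18030885  0.03629945] [ 3.14154355e+00  5.84095691e-05 -8.82344299e-02] [-1.9037681  -1.88928064 -1.49307893] [[ 3.75465605e-02 -8.59961817e-05]]
roller rest px [[323.62776901 225.18564977]] pin px [[231.41915429 225.30780062]]
```

View pics/w6.png

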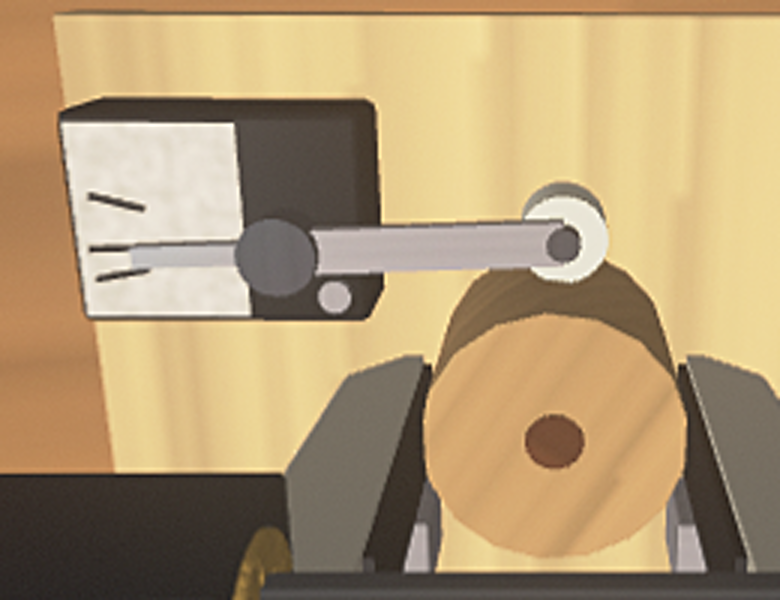

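The pointer at (132,258) is just past the click tick (row 248) and well short of the limit (273). The lever slope gives about 0.30–0.32 rad. I'll go 1.5 mm further for certainty and hold.

drive_tool(plan=[[[0.8,0,0,0,1],[0.7,0,0,0,1],[0,0,0,0,1],[0,0,0,0,1],[0,0,0,0,1],[0,0,0,0,1]]])

```text
clock: 11.65
tool_pos: [0.6404, -0.1804, 0.0363]
tool_rot: [3.142, 0.0, -0.088]
force: [-2.4, -0.6, -0.3]
finger_gap: 0.477
grasp_force: 30.0
```

```bash
python3 lev.py pics/w7.png
```

```text
11.65 [ 0.64036474 -0.18037763  0.03628682] [ 3.14159005e+00  7.10111862e-05 -8.81954237e-02] [-2.39973426 -0.60965485 -0.28866562] [[ 3.90545580e-02 -2.34785645e-05]]
roller rest px [[323.66523566 227.78922839]] pin px [[231.66978666 227.91118435]]
```

View pics/w7.png

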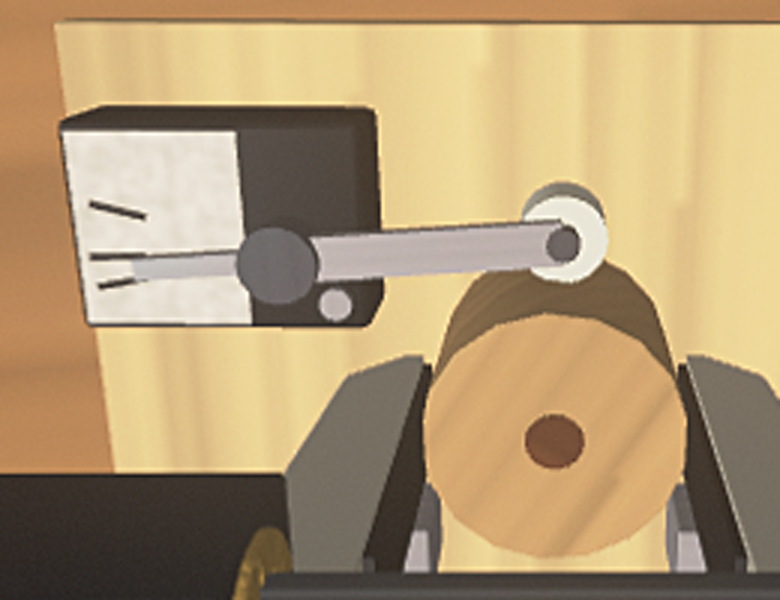

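The lever is clearly between click and limit (about 0.34 rad) and was held for over 0.5 s. I'll back off, lift out and travel to the narrow gauge.

drive_tool(plan=[[[-2,0,0,0,1],[-4,0,0,0,1],[-5,0,0,0,1],[-5,0,0,0,1],[-4,0,0,0,1],[-2,0,0,0,1],[0,0,-5,0,1],[0,0,-15,0,1],[0,0,-30,0,1],[0,0,-40,0,1],[0,0,-40,0,1],[0,0,-30,0,1],[0,0,-10,0,1]]])

```text
clock: 13.32
tool_pos: [0.6194, -0.1788, 0.2092]
tool_rot: [3.141, -0.004, -0.088]
force: [-0.5, -0.1, -0.9]
finger_gap: 0.475
grasp_force: 30.0
```

drive_tool(plan=[[[-7,-15,0,0,1],[-14.6,-30.2,0,0,1],[-14.6,-30.2,0,0,1],[-14.6,-30.2,0,0,1],[-14.6,-30.2,0,0,1],[-14.6,-30.2,0,0,1],[-14.6,-30.2,0,0,1],[-14.6,-30.2,0,0,1],[-14.6,-30.2,0,0,1],[-14.6,-30.2,0,0,1],[-14.6,-30.2,0,0,1],[-14.6,-30.2,0,0,1],[-7,-15,0,0,1],[0,0,0,2.7,1],[0,0,0,3,1],[0,0,0,0,1],[0,0,0,0,1]]])

```text
clock: 15.45
tool_pos: [0.4762, 0.1974, 0.2059]
tool_rot: [3.141, 0.001, -0.187]
force: [0.2, -0.9, 0.2]
finger_gap: 0.476
grasp_force: 30.0
```

Run:
```python
from h import *
s=arm.read_state();n=[.5346,.1863,-.1871]
print(s["clock"],s["tool_pos"],s["tool_rot"],s["force"],s["finger_gap"],local(n,s["tool_pos"]))
d=vision.get_image("wrist")
p=proj(d,world(n,[[.008,.0465,.03],[.008,-.0465,.03],[-.115,.06,.01]]));print(p.round())
x0=int(p[:,0].mean())-100;x0=max(240,0);y0=max(int(p[:,1].min())-15,0);print(x0,y0)
cv2.imwrite("pics/w8.png",cv2.resize(d["pixels"][y0:y0+130,x0:x0+170],None,fx=4.5,fy=4.5,interpolation=cv2.INTER_CUBIC)[:,:,::-1])
```

```text
15.45 [0.47622156 0.19741989 0.20594388] [ 3.14099668e+00  5.41496912e-04 -1.86812296e-01] [ 0.23897618 -0.87977626  0.20502204] 0.4755671122177097 [[-5.94280166e-02  6.68306992e-05]]
[[278. 115.]
 [371. 115.]
 [273. 224.]]
240 100
```

View pics/w8.png

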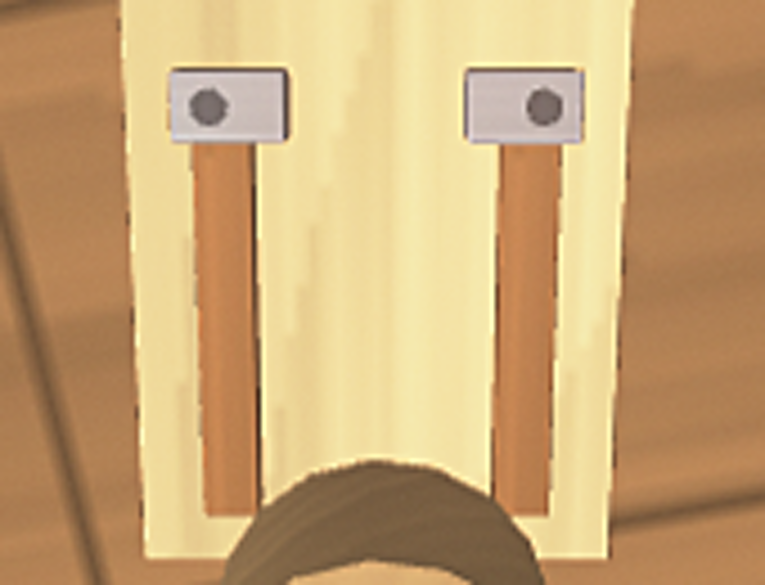

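The jaw tops are at crop (170–287, 72–142) and (466–583, 72–142). The gauge is aligned and the blank is held above its entry. I'll fit the pose from these.

Run:
```python
from h import *
d=vision.get_image("wrist");un=lambda c,s,o:(np.array(c)+.5)/s-.5+o
px=un([[169,72],[285,71],[288,141],[172,142],[467,72],[583,71],[582,142],[465,142]],4.5,[240,100])
L=[[.008,.0465,.03],[.008,.0205,.03],[-.008,.0205,.03],[-.008,.0465,.03],[.008,-.0205,.03],[.008,-.0465,.03],[-.008,-.0465,.03],[-.008,-.0205,.03]]
n,r=fit(d,px,L,[.5346,.1863,-.1871]);print(n,np.abs(r).max())
s=arm.read_state();print(s["tool_pos"],s["tool_rot"],local(n,s["tool_pos"]))
```

```text
[ 0.53520401  0.18725694 -0.18663823] 0.6951074240640196
[0.47637401 0.19748944 0.206116  ] [ 3.14132157e+00  3.01161047e-04 -1.87284611e-01] [[-0.05970704 -0.00086149]]
```

drive_tool(plan=[[[5,-0.9,10,0,1],[5,0,35,0,1],[0,0,40,0,1],[0,0,40,0,1],[0,0,25,0,1],[0,0,12,0,1],[0,0,5,0,1],[0,0,2,0,1],[0,0,0,0,1],[0,0,0,0,1]]])

```text
clock: 16.8
tool_pos: [0.4868, 0.1969, 0.0379]
tool_rot: [-3.141, -0.001, -0.188]
force: [-0.0, -0.5, 0.6]
finger_gap: 0.476
grasp_force: 30.0
```

drive_tool(plan=[[[2,0,1.5,0,1],[4,0,0.3,0,1],[5,0,0,0,1],[5,0,0,0,1],[4,0,0,0,1],[3,0,0,0,1],[2,0,0,0,1],[1,0,0,0,1],[1,0,0,0,1],[0,0,0,0,1],[0,0,0,0,1]]])

```text
clock: 18.18
tool_pos: [0.5128, 0.1916, 0.0355]
tool_rot: [3.141, 0.001, -0.188]
force: [-2.5, 0.8, 5.2]
finger_gap: 0.475
grasp_force: 30.0
```

drive_tool(plan=[[[1,0,0,0,1],[1,0,0,0,1],[1,0,0,0,1],[0.5,0,0,0,1],[0,0,0,0,1]]])

```text
clock: 18.8
tool_pos: [0.5163, 0.191, 0.0356]
tool_rot: [3.141, 0.001, -0.188]
force: [-4.3, -0.4, 6.0]
finger_gap: 0.477
grasp_force: 30.0
```

drive_tool(plan=[[[0,0,-0.4,0,1],[1,0,0,0,1],[0.5,0,0,0,1],[0.5,0,0,0,1],[0,0,0,0,1]]])

```text
clock: 19.42
tool_pos: [0.5185, 0.1906, 0.0358]
tool_rot: [3.142, -0.0, -0.188]
force: [-0.3, 0.3, -1.4]
finger_gap: 0.478
grasp_force: 30.0
```

drive_tool(plan=[[[0.5,0,0,0,1],[0.5,0,0,0,1],[0,0,0,0,1],[0,0,0,0,1]]])

```text
clock: 19.92
tool_pos: [0.5192, 0.1906, 0.0359]
tool_rot: [-3.142, 0.0, -0.188]
force: [-0.4, 1.3, -0.2]
finger_gap: 0.477
grasp_force: 30.0
```

drive_tool(plan=[[[0.5,0,0,0,1],[0.5,0,0,0,1],[0.5,0,0,0,1],[0.5,0,0,0,1],[0,0,0,0,1],[0,0,0,0,1]]])

```text
clock: 20.68
tool_pos: [0.5199, 0.1904, 0.0358]
tool_rot: [3.141, 0.002, -0.187]
force: [-5.0, 3.1, 2.6]
finger_gap: 0.48
grasp_force: 30.0
```

Run:
```python
from h import *
s=arm.read_state();n=[.5352,.18726,-.1866]
print(s["clock"],s["tool_pos"],s["force"],local(n,s["tool_pos"]))
d=vision.get_image("wrist")
cv2.imwrite("pics/w9.png",cv2.resize(d["pixels"][160:360,190:450],(780,600),interpolation=cv2.INTER_CUBIC)[:,:,::-1])
```

```text
20.675 [0.51993866 0.19041056 0.03584967] [-4.98186852  3.14077763  2.6025461 ] [[-0.0155809  0.0002646]]
```

View pics/w9.png

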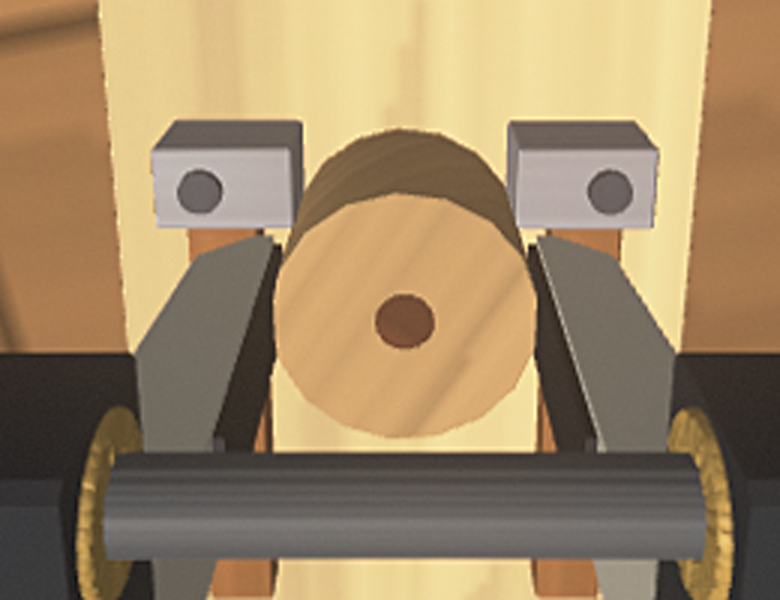

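The blank is in contact with the jaw corners, and the force has risen while the tool stalled. I'll push slightly more, relieve it, then release and lift.

drive_tool(plan=[[[0.5,0,0,0,1],[0.5,0,0,0,1],[0,0,0,0,1],[0,0,0,0,1]]])

```text
clock: 21.22
tool_pos: [0.5201, 0.1904, 0.0359]
tool_rot: [3.141, 0.004, -0.187]
force: [-8.4, 3.9, 5.3]
finger_gap: 0.476
grasp_force: 30.0
```

drive_tool(plan=[[[-0.5,0,0.2,0,1],[-0.5,0,0,0,1],[-0.5,0,0,0,1],[0,0,0,0,1],[0,0,0,0,0.5],[0,0,0,0,0.4],[0,0,0,0,0.2],[0,0,0,0,0],[0,0,0,0,0],[0,0,0,0,0],[0,0,0,0,0],[0,0,0,0,0]]])

```text
clock: 22.72
tool_pos: [0.5208, 0.1902, 0.0357]
tool_rot: [3.142, 0.0, -0.188]
force: [-0.4, 0.3, 0.6]
finger_gap: 0.996
grasp_force: 0.0
```

drive_tool(plan=[[[0,0,-5,0,0],[0,0,-20,0,0],[0,0,-40,0,0],[0,0,-40,0,0],[0,0,-40,0,0],[0,0,-30,0,0],[-20,0,0,0,0],[-20,0,0,0,0],[-20,0,0,0,0],[0,0,0,0,0],[0,0,0,0,0]]])

```text
clock: 24.1
tool_pos: [0.4622, 0.2015, 0.2105]
tool_rot: [3.141, -0.0, -0.187]
force: [0.5, -0.4, -1.4]
finger_gap: 0.999
grasp_force: 0.0
```

Run:
```python
from h import *
n=[.5352,.18726,-.1866]
d=vision.get_image("wrist");t=vision.get_image("top")
p=proj(d,world(n,[[-.018,0,.05]]))[0];q=proj(t,world([.6015,-.177,-.087],[[.05,.02,.03]]))[0]
print(p,q)
f=lambda im,c,h:cv2.resize(im[int(c[1])-h:int(c[1])+h,int(c[0])-h:int(c[0])+h],(390,390),interpolation=cv2.INTER_CUBIC)
cv2.imwrite("pics/fin.png",np.hstack([f(d["pixels"],p,60),f(t["pixels"],q,40)])[:,:,::-1])
```

```text
[324.60959896 127.97839369] [397.93650853 162.75724628]
```

View pics/fin.png

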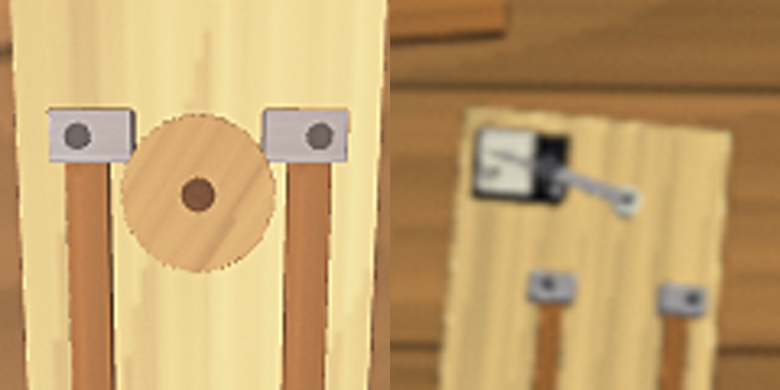

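The blank stands centred at (198,193) against the jaws. The lever is back at rest and the gripper is clear, so I'm handing in.

```bash
python3 -c "
from workcell import arm
print(arm.hand_in())"
```

```text
the job is handed in; nothing more can be done
None
```

I handed the job in at about 24 s: the blank clicked the roller lever without overtravel, and it now stands against the narrow gap with the lever sprung back and the gripper clear; no verdict was returned.

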